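Start the jaw crusher and feed it a scuttle of ore

TASK

Start the jaw crusher while it is still empty: turn its red main switch fully clockwise to on and leave it on. Then take the scuttle and tip all seven lumps of iron ore into the feed hopper without spilling any, and set the empty scuttle back down upright on the black bench. Leave the sieve, the bottle and the jar where they are.

Things in the scene. Friction and masses are not known exactly. Their poses are not given: they have to be found in the camera images.
- hopper_mouth (a point): Centre of the open mouth of the steel feed hopper, in the plane of its rim, 140 mm above the bench top. Mouth 230 mm square inside, 240 mm outside, sides along this point's x and y; z up. The hopper narrows over 112 mm to a throat 110 mm square with a V-shaped jaw pit 135 mm deep below. Nothing of the crusher stands higher than this rim.
- crusher: Green jaw crusher, fixed, standing on the floor in the corner of the L-shaped black bench; origin on the floor 890 mm straight below the middle of the hopper mouth, same axes as the hopper. A light grey control box with the main switch on its lid lies 235 mm to its -y and 55 mm to its -x; the lid is 70 mm above the bench top.
- switch_grip (a point): Point on the axis of the red rotary main switch, 15 mm below the top of its handle, 41 mm above the control box lid, 111 mm above the bench top. The handle is an upright bar 66 mm long (this point's x), 15 mm thick (y), 44 mm tall, on a red disc 60 mm wide and 8 mm tall on a yellow plate. A white line marks the bar's -x end. z up; the point turns with the handle.
- main_switch (a joint): Angle of the red main switch: 0 = off (stop), 1.047 rad = on (stop), growing clockwise seen from above. A white mark on the lid shows where the white line points at off, a green one where it points at on. It turns against a friction of 0.12 N m and stays where it is left.
- scuttle: Open aluminium pan 201 mm long, 120 mm wide, walls 56 mm high, bridge handle over it, about 0.34 kg empty, 0.7 kg full. Origin under its floor, z up; x runs from the open pouring lip (x = -106 mm) to the back wall (+95 mm). Floor 4 mm thick, flat right to the lip, with no edge there: the lumps slide out once it is tipped lip down by 27 to 37 degrees; 50 degrees empties it.
- scuttle_handle (a point): Centre of the scuttle's blue handle bar: 14 mm thick (along the scuttle's x), 20 mm tall, 116 mm free length along the scuttle's y between two side straps; 115 mm above the underside of the scuttle and 15 mm behind its origin (+x). Axes as the scuttle's.
- scuttle_lip (a point): Middle of the pouring edge of the scuttle, 4 mm above its underside. Axes as the scuttle's.
- lump1: Lump of iron ore, rusty brown, angular, 38 x 31 x 26 mm, about 48 g; origin at its middle. Lies in the scuttle.
- lump2: Lump of iron ore, rusty brown, angular, 33 x 30 x 26 mm, about 48 g; origin at its middle. Lies in the scuttle.
- lump3: Lump of iron ore, rusty brown, angular, 38 x 27 x 22 mm, about 48 g; origin at its middle. Lies in the scuttle.
- lump4: Lump of iron ore, rusty brown, angular, 34 x 30 x 24 mm, about 48 g; origin at its middle. Lies in the scuttle.
- lump5: Lump of iron ore, rusty brown, angular, 35 x 28 x 27 mm, about 48 g; origin at its middle. Lies in the scuttle.
- lump6: Lump of iron ore, rusty brown, angular, 34 x 28 x 28 mm, about 48 g; origin at its middle. Lies in the scuttle.
- lump7: Lump of iron ore, rusty brown, angular, 36 x 29 x 27 mm, about 48 g; origin at its middle. Lies in the scuttle.
- sieve: Bystander: round brass test sieve, 206 mm across, 50 mm high; origin under its centre.
- amber_bottle: Bystander: amber glass reagent bottle, 72 mm across, 170 mm tall; origin under its centre.
- sample_jar: Bystander: white sample jar with red lid, 70 mm across, 90 mm tall; origin under its centre.

How it is judged:
By the outcome, as a careful person would: the job done as asked, in the order asked, and still so for the second after the job is handed in, with the robot touching nothing.
It also fails if it takes over 72 s, if anything falls off the work surface, if the arm or the gripper's body presses on something with over 40 N, if the wrist force passes 120 N, or if a joint passes its speed limit or range.

ROBOT

A 6-joint arm with a two-finger parallel gripper is mounted at the origin on the work surface. World frame = base frame: x ahead of the robot, y to its left, z up, the work surface at z = 0. Lengths are in mm, angles in rad, forces in N, time in s.
With the tool pointing down it reaches from about 400 to 925 mm from the base axis. Payload 12.5 kg.
Tool frame: the origin (TCP) lies at the very end of the fingers, on their centre line; the grasp point (between the pads) lies behind it (env.grip_depth is the z of the grasp point in the tool frame, in mm); z points along the fingers, y is the line along which they close (so a half turn about z gives the same grasp; the last joint's range is limited). The gripper opens to 95 mm and grips with 3 to 60 N. Pads are 20 mm wide; open, the fingers measure 119 mm over their backs; the gripper's body (75 mm by 180 mm) begins 59 mm behind the grasp point.
Start: joints at [1.08, 0.491, 1.559, -0, 1.092, -0.106], TCP at [234.594, 579.321, 214.661] pointing down, gripper open.
Joint ranges: [-3.1, 3.1], [-0.84, 2.19], [0.05, 2.79], [-1.13, 4.28], [0.06, 2.93], [-2.69, 2.69]. Speed limits (rad/s): [2.22, 2.22, 2.79, 3.14, 3.14, 3.14].

INTERFACE

Orientations are given as [roll, pitch, yaw] about the fixed x, y, z axes, in that order (R = Rz(yaw) Ry(pitch) Rx(roll)).
In Python, from cell import env, optics gives the robot as it stands.
- The arm moves only by the tool step_arm, never from a script. Its argument "moves" is a list of rows, each an object of numbers: "tx", "ty", "tz": the shift along the tool's x, y, z in mm; "roll": the turn about the tool's z in rad. In form: [{"tx": .., "ty": .., "tz": .., "roll": ..}, ...]. A call has 1 to 12 rows; each row is the pose to reach, as a shift and turn from the pose commanded when the call began, along the tool's axes at that moment; what a row does not reach only later rows make up. A row lasts 1/12 s, in which the tool goes at most 41.7 mm and 7.16 degrees, less where a joint would pass 70% of its speed; a pose out of reach is approached as far as the arm can. A call with a gripper value outside its range is refused whole. "grip" is the finger opening in mm, from 0 to 95.1, set as the call begins (left out, the last holds). The fingers move at their own pace and stop on an object; the grip force is fixed at half the most. Time passes only in rows, so rows that repeat a pose let the fingers close. It gives the time, the measured TCP pose, the force, the opening and the grip force at its end, in the units of the state.
- env.state(): the state, without advancing time (a new reading comes with each control period).
- optics.read_camera(name): name is "side" or "top"; returns a dict with "pixels" (480x640x3 uint8, blue, green, red), "mtx" (3x3 intrinsics, pixels), "dist" ([k1, k2, p1, p2, k3] as OpenCV has them; the pictures are not rectified), "view" (4x4, takes a point from world to camera coordinates). Camera axes: x right, y down, z forward; pixel columns grow to the right and rows downward; lengths in mm; the calibration is good to about 2 mm. A picture is of the moment at which its call begins. There is no depth.
- env.job_done(): hands the job in; it is judged then, once.
The state is a dict: "t": time; "joints": joint angles; "qvel": joint speeds; "tau": joint torques, N m; "eef_pos": TCP position; "tcp_rot": TCP orientation; "ft_force": force on the tool from outside, world axes, zero at the start; "moment": the same for the moment, N m; "opening": opening from 0.0 (shut) to 1.0 (fully open); "grip_force": force on a finger pad.
Only numpy, scipy, OpenCV 4.12 (cv2) and the standard library are available. Lean on these libraries where they do the work, as an engineer would, in place of code of your own. Each camera call takes 0.05 s, during which the arm holds its last target. There are 200 camera calls.

## Working session

There is one attempt and no reset: what is moved stays moved. The work goes in short steps, Python scripts to look and compute and a tool call to move; the robot and the scene stay as the last step left them, time stands still between calls to the robot, and variables do not carry over. Pictures are saved under pics/ and viewed, at most 10 in all, crops included, and the job is handed in when it is done.

Besides the shell and the picture viewer there is one more tool, called after ">>>" as name(argument=value, ...), one argument or row to a line, values as JSON. step_arm: Moves the arm, as the interface text tells. Its arguments: {"type":"object","properties":{"moves":{"type":"array"},"grip":{"type":"number"}},"required":["moves"]}

```bash
mkdir -p pics; ls
python3 - <<'E'
from cell import env, optics
import cv2, numpy as np
for n in("side","top"):
    d=optics.read_camera(n); cv2.imwrite(f"pics/{n}0.png",d["pixels"]); print(n,d["mtx"],d["dist"],np.round(d["view"],4).tolist())
print(env.state(), env.grip_depth)
E
```

```text
pics
side [[512.3334131    0.         313.20355412]
 [  0.         512.3334131  247.81323458]
 [  0.           0.           1.        ]] [-0.02572324  0.          0.          0.          0.        ] [[-0.9594, -0.282, -0.0102, 535.1734], [-0.2069, 0.7276, -0.6541, -154.6694], [0.1919, -0.6254, -0.7564, 1362.1843], [0.0, 0.0, 0.0, 1.0]]
top [[451.3978495    0.         319.00609991]
 [  0.         451.3978495  238.51212267]
 [  0.           0.           1.        ]] [-0.10031678  0.          0.          0.          0.        ] [[-0.0133, -0.9999, -0.0026, 130.8891], [-0.9858, 0.0135, -0.1672, 469.1015], [0.1672, 0.0003, -0.9859, 1199.1584], [0.0, 0.0, 0.0, 1.0]]
{'t': 0.1, 'joints': array([ 1.08045140e+00,  4.91481551e-01,  1.55940080e+00,  1.58017012e-05,
        1.09168891e+00, -1.05573909e-01]), 'qvel': array([ 5.05946073e-04, -2.14394992e-03, -4.00592936e-04, -2.09740167e-03,
       -1.16291147e-03, -6.14472442e-05]), 'tau': array([ 2.93038473e-03, -6.13624191e+01, -2.58606094e+01,  6.94018649e-02,
        4.70126560e-02, -4.60403351e-05]), 'eef_pos': array([234.44893636, 579.12562054, 214.12696218]), 'tcp_rot': array([-3.14062097e+00, -1.17060992e-04,  2.75681429e+00]), 'ft_force': array([ 0.36640268, -0.30000696,  0.18603346]), 'moment': array([ 0.03079721,  0.01178376, -0.00434497]), 'grip_force': 0.0, 'opening': 1.0002218526189712} -18.8
```

View pics/side0.png

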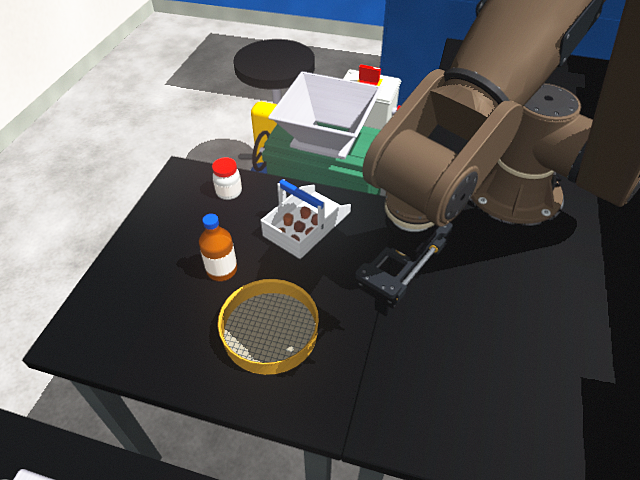

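View pics/top0.png

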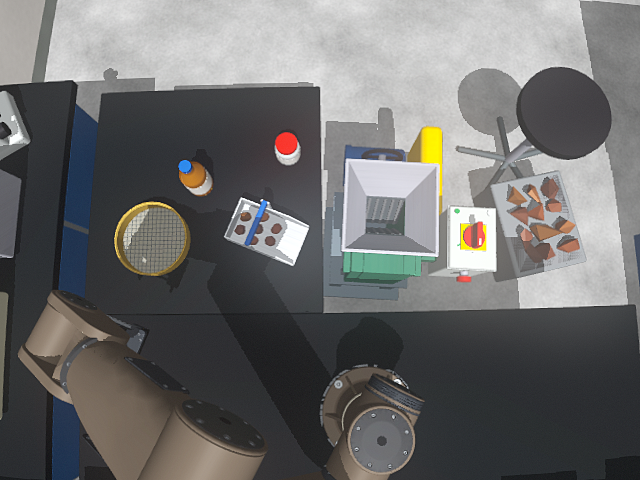

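Side: scuttle at about (303,215), handle bar (280,183)-(322,205), hopper (325,105), switch (370,74). Top: scuttle (266,230) with lip to the right, hopper mouth (391,207), switch (475,236), jar (287,148), bottle (193,178). I'll enlarge both.

Run:
```python
import cv2
a=cv2.imread("pics/top0.png")[135:300,215:505]; cv2.imwrite("pics/topc.png",cv2.resize(a[:, :],None,fx=2.75,fy=2.75,interpolation=cv2.INTER_CUBIC))
a=cv2.imread("pics/side0.png")[60:265,250:410]; cv2.imwrite("pics/sidec.png",cv2.resize(a,None,fx=2.9,fy=2.9,interpolation=cv2.INTER_CUBIC))
```

```text
(no output)
```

View pics/topc.png

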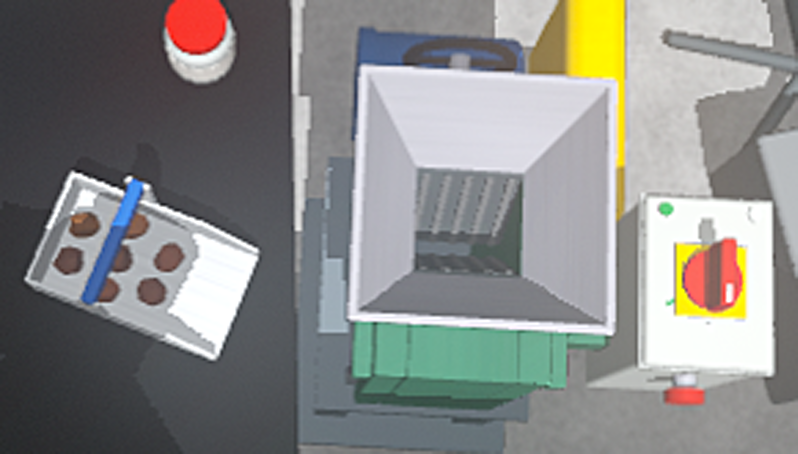

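View pics/sidec.png

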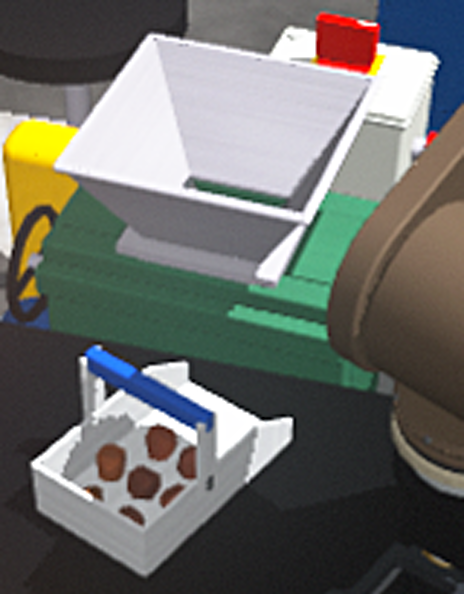

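Crops: the scuttle's lip points right (−y), bar ends at about (136,184) and (92,298) in the top crop. The switch's white line points toward the robot at (728,293), with the green mark to its left at (670,301). So clockwise is correct for on. Next I fit the poses.

```bash
cat > h.py <<'E'
from cell import env, optics
import cv2, numpy as np
from scipy.optimize import least_squares
cam={}
def load():
    for n in("side","top"):
        cam[n]=optics.read_camera(n)
    return cam
def proj(n,P):
    d=cam[n];V=d["view"]
    return cv2.projectPoints(np.asarray(P,float).reshape(-1,1,3),cv2.Rodrigues(V[:3,:3])[0],V[:3,3],d["mtx"],np.array(d["dist"]))[0].reshape(-1,2)
def tri(t,s):
    f=lambda p:np.r_[proj("top",p)[0]-t,proj("side",p)[0]-s]
    r=least_squares(f,[500,0,100],x_scale=100);return r.x,np.abs(r.fun).max()
def tc(u,v):return np.array([(u+.5)/2.75-.5+215,(v+.5)/2.75-.5+135])
def sc(u,v):return np.array([(u+.5)/2.9-.5+250,(v+.5)/2.9-.5+60])
E
python3 - <<'E'
from h import *
load()
for n in cam: V=cam[n]["view"];print(n,-V[:3,:3].T@V[:3,3])
pts=dict(h1=((617,80),(152,35)),h2=((614,333),(375,75)),h3=((349,321),(303,220)),h4=((362,66),(57,168)),
barfar=((136,184),(92,352)),barnear=((92,298),(208,414)),back1=((72,173),(33,463)),back2=((27,279),(148,537)),
swfar=((729,240),(321,18)),swnear=((729,306),(378,26)))
R={}
for k,(t,s) in pts.items():
    p,e=tri(tc(*t),sc(*s));R[k]=p;print(k,p.round(1),round(e,2))
# hopper fit
T=[tc(*pts[f"h{i}"][0]) for i in(1,2,3,4)];S=[sc(*pts[f"h{i}"][1]) for i in(1,2,3,4)]
L=np.array([[1,-1],[-1,-1],[-1,1],[1,1]])*120
def hp(q):
    c,s=np.cos(q[3]),np.sin(q[3]);return np.c_[L@np.array([[c,s],[-s,c]])+q[:2],np.full(4,q[2])]
f=lambda q:np.r_[(proj("top",hp(q))-T).ravel(),(proj("side",hp(q))-S).ravel()]
r=least_squares(f,[500,-50,140,0],x_scale=[100,100,100,1]);print("hopper",r.x.round(3),r.fun.round(1))
q=r.x;c,s=np.cos(q[3]),np.sin(q[3]);print("box centre",q[0]+c*-55-s*-235,q[1]+s*-55+c*-235)
E
```

```text
side [ 220.04450792 1115.34677198  934.591491  ]
top [ 263.70645872  124.15525892 1261.03660729]
h1 [ 648.2 -193.2  136.6] 0.3
h2 [ 409.2 -174.4  140. ] 1.56
h3 [424.2  68.6 139. ] 1.5
h4 [663.8  50.2 137.2] 0.38
barfar [556.2 265.8 124. ] 0.19
barnear [447.4 306.4 120.8] 0.15
back1 [586.2 338.7  58.1] 0.4
back2 [476.6 382.8  49.7] 0.96
swfar [ 494.5 -294.9  122.8] 0.11
swnear [ 431.7 -288.9  126.4] 0.31
hopper [ 5.36143e+02 -6.19300e+01  1.38450e+02 -6.80000e-02] [-1.   0.3 -0.6 -1.   0.9 -1.6  0.3  0.1 -0.5 -0.   1.8  1.   1.6 -0.1
 -0.4 -0.7]
box centre 465.28228876104663 -292.64349295124504
```

```bash
cat >> h.py <<'E'
def rel(x,y,z,yaw=None,base=None):
    s=env.state(); p=s["eef_pos"] if base is None else np.array(base[:3]); w=s["tcp_rot"][2] if base is None else base[3]
    d=np.array([x,y,z])-p; roll=0 if yaw is None else (w-yaw+np.pi)%(2*np.pi)-np.pi
    print(f"t={s['t']:.2f} pos",s["eef_pos"].round(1),"rot",s["tcp_rot"].round(3),"F",s["ft_force"].round(1),"-> tx %.1f ty %.1f tz %.1f roll %.3f"%(d[0]*np.cos(w)+d[1]*np.sin(w),d[0]*np.sin(w)-d[1]*np.cos(w),-d[2],roll))
E
python3 -c "
from h import *
rel(530,100,230,3.06); rel(463,-292,200,3.06,base=(530,100,230,3.06))"
```

```text
t=0.20 pos [234.5 579.2 214.3] rot [-3.141 -0.     2.757] F [1.4 0.4 0. ] -> tx -453.8 ty -333.2 tz -15.7 roll -0.303
t=0.20 pos [234.5 579.2 214.3] rot [-3.141 -0.     2.757] F [1.4 0.4 0. ] -> tx 34.8 ty -396.2 tz 30.0 roll 0.000
```

>>> step_arm(
  moves=[
    {"tx": 0,"ty": 0,"tz": -16,"roll": 0},
    {"tx": -450,"ty": -330,"tz": -16,"roll": -0.3},
    {"tx": -450,"ty": -330,"tz": -16,"roll": -0.3},
    {"tx": -450,"ty": -330,"tz": -16,"roll": -0.3},
    {"tx": -450,"ty": -330,"tz": -16,"roll": -0.3},
    {"tx": -450,"ty": -330,"tz": -16,"roll": -0.3},
    {"tx": -450,"ty": -330,"tz": -16,"roll": -0.3},
    {"tx": -450,"ty": -330,"tz": -16,"roll": -0.3},
    {"tx": -450,"ty": -330,"tz": -16,"roll": -0.3},
    {"tx": -450,"ty": -330,"tz": -16,"roll": -0.3},
    {"tx": -450,"ty": -330,"tz": -16,"roll": -0.3},
    {"tx": -450,"ty": -330,"tz": -16,"roll": -0.3},
  ],
  grip=70,
)

```text
t: 1.2
eef_pos: [475.2, 188.9, 230.8]
tcp_rot: [3.141, 0.0, 3.057]
ft_force: [0.5, 0.6, 0.0]
opening: 0.737
grip_force: 0.0
```

```bash
python3 -c "
from h import *
rel(463,-292,200,3.06)"
```

```text
t=1.20 pos [475.2 188.9 230.8] rot [3.141 0.    3.057] F [0.5 0.6 0. ] -> tx -28.6 ty -480.2 tz 30.8 roll -0.003
```

>>> step_arm(
  moves=[
    {"tx": -28,"ty": -480,"tz": 0},
    {"tx": -28,"ty": -480,"tz": 0},
    {"tx": -28,"ty": -480,"tz": 0},
    {"tx": -28,"ty": -480,"tz": 0},
    {"tx": -28,"ty": -480,"tz": 0},
    {"tx": -28,"ty": -480,"tz": 0},
    {"tx": -28,"ty": -480,"tz": 0},
    {"tx": -28,"ty": -480,"tz": 0},
    {"tx": -28,"ty": -480,"tz": 0},
    {"tx": -28,"ty": -480,"tz": 0},
    {"tx": -28,"ty": -480,"tz": 0},
    {"tx": -28,"ty": -480,"tz": 0},
  ],
)

```text
validation failed for argument at $.mo...
```

```bash
python3 -c "
from h import *
rel(463,-292,93,3.06)"
```

```text
t=1.20 pos [475.2 188.9 230.8] rot [3.141 0.    3.057] F [0.5 0.6 0. ] -> tx -28.6 ty -480.2 tz 137.8 roll -0.003
```

>>> step_arm(
  moves=[
    {"tx": -28,"ty": -480,"tz": 0,"roll": 0},
    {"tx": -28,"ty": -480,"tz": 0,"roll": 0},
    {"tx": -28,"ty": -480,"tz": 0,"roll": 0},
    {"tx": -28,"ty": -480,"tz": 0,"roll": 0},
    {"tx": -28,"ty": -480,"tz": 0,"roll": 0},
    {"tx": -28,"ty": -480,"tz": 0,"roll": 0},
    {"tx": -28,"ty": -480,"tz": 0,"roll": 0},
    {"tx": -28,"ty": -480,"tz": 0,"roll": 0},
    {"tx": -28,"ty": -480,"tz": 0,"roll": 0},
    {"tx": -28,"ty": -480,"tz": 0,"roll": 0},
    {"tx": -28,"ty": -480,"tz": 0,"roll": 0},
    {"tx": -28,"ty": -480,"tz": 0,"roll": 0},
  ],
)

```text
t: 2.2
eef_pos: [461.2, -293.7, 230.4]
tcp_rot: [-3.141, 0.0, 3.055]
ft_force: [-0.3, 0.2, -1.0]
opening: 0.734
grip_force: 0.0
```

```bash
python3 -c "
from h import *
rel(463,-292,93,3.06)"
```

```text
t=2.20 pos [ 461.2 -293.7  230.4] rot [-3.141  0.     3.055] F [-0.3  0.2 -1. ] -> tx -1.6 ty 1.9 tz 137.4 roll -0.005
```

>>> step_arm(
  moves=[
    {"tx": -1,"ty": 1,"tz": 40,"roll": 0},
    {"tx": -1,"ty": 1,"tz": 75,"roll": 0},
    {"tx": -1,"ty": 1,"tz": 100,"roll": 0},
    {"tx": -1,"ty": 1,"tz": 115,"roll": 0},
    {"tx": -1,"ty": 1,"tz": 126,"roll": 0},
    {"tx": -1,"ty": 1,"tz": 133,"roll": 0},
    {"tx": -1,"ty": 1,"tz": 137,"roll": 0},
    {"tx": -1,"ty": 1,"tz": 137,"roll": 0},
    {"tx": -1,"ty": 1,"tz": 137,"roll": 0},
  ],
)

```text
t: 2.95
eef_pos: [463.1, -289.0, 94.1]
tcp_rot: [-3.141, 0.001, 3.057]
ft_force: [-0.3, -0.0, 0.5]
opening: 0.735
grip_force: 0.0
```

>>> step_arm(
  moves=[
    {"tx": 0,"ty": 0,"tz": 0,"roll": 0},
    {"tx": 0,"ty": 0,"tz": 0,"roll": 0},
    {"tx": 0,"ty": 0,"tz": 0,"roll": 0},
    {"tx": 0,"ty": 0,"tz": 0,"roll": 0},
    {"tx": 0,"ty": 0,"tz": 0,"roll": 0},
    {"tx": 0,"ty": 0,"tz": 0,"roll": 0},
    {"tx": 0,"ty": 0,"tz": 0,"roll": 0},
    {"tx": 0,"ty": 0,"tz": 0,"roll": 0},
  ],
  grip=0,
)

```text
t: 3.62
eef_pos: [462.9, -288.9, 93.6]
tcp_rot: [3.142, 0.0, 3.057]
ft_force: [-0.3, 0.2, -0.0]
opening: 0.233
grip_force: 0.0
```

>>> step_arm(
  moves=[
    {"tx": 0,"ty": 0,"tz": 0,"roll": 0},
    {"tx": 0,"ty": 0,"tz": 0,"roll": 0},
    {"tx": 0,"ty": 0,"tz": 0,"roll": 0},
    {"tx": 0,"ty": 0,"tz": 0,"roll": 0},
  ],
)

```text
t: 3.95
eef_pos: [462.9, -291.6, 93.7]
tcp_rot: [-3.138, 0.001, 3.057]
ft_force: [-5.6, -16.8, -4.9]
opening: 0.155
grip_force: 30.0
```

>>> step_arm(
  moves=[
    {"tx": 0,"ty": -3,"tz": 0,"roll": 0},
    {"tx": 0,"ty": -3,"tz": 0,"roll": 0.11},
    {"tx": 0,"ty": -3,"tz": 0,"roll": 0.22},
    {"tx": 0,"ty": -3,"tz": 0,"roll": 0.33},
    {"tx": 0,"ty": -3,"tz": 0,"roll": 0.44},
    {"tx": 0,"ty": -3,"tz": 0,"roll": 0.55},
    {"tx": 0,"ty": -3,"tz": 0,"roll": 0.66},
    {"tx": 0,"ty": -3,"tz": 0,"roll": 0.77},
    {"tx": 0,"ty": -3,"tz": 0,"roll": 0.88},
    {"tx": 0,"ty": -3,"tz": 0,"roll": 0.97},
    {"tx": 0,"ty": -3,"tz": 0,"roll": 1.04},
    {"tx": 0,"ty": -3,"tz": 0,"roll": 1.08},
  ],
)

```text
t: 4.95
eef_pos: [463.3, -290.9, 93.7]
tcp_rot: [3.14, -0.001, 1.974]
ft_force: [6.4, 8.2, 2.5]
opening: 0.16
grip_force: 31.0
```

```bash
python3 -c "
from h import *
s=env.state();print(s['tcp_rot'],s['moment'],s['ft_force'],s['eef_pos'])"
```

```text
[ 3.14040180e+00 -5.68386849e-04  1.97394071e+00] [ 1.46391278 -1.11073151  0.85059616] [6.43772312 8.16033429 2.45445024] [ 463.28826435 -290.9285494    93.67321507]
```

>>> step_arm(
  moves=[
    {"tx": 0,"ty": 0,"tz": 0,"roll": 0.04},
    {"tx": 0,"ty": 0,"tz": 0,"roll": 0.04},
    {"tx": 0,"ty": 0,"tz": 0,"roll": 0.04},
  ],
)

```text
t: 5.2
eef_pos: [463.1, -290.6, 93.7]
tcp_rot: [3.141, -0.001, 1.938]
ft_force: [4.9, 9.8, 2.1]
opening: 0.168
grip_force: 31.0
```

```bash
python3 -c "
from h import *
s=env.state();print(s['tcp_rot'],s['moment'],s['ft_force'],s['eef_pos'])"
```

```text
[ 3.14079034e+00 -1.24025064e-03  1.93809886e+00] [ 1.5505968  -0.99581929  0.76955013] [4.94162257 9.79490974 2.08828533] [ 463.12014803 -290.57560761   93.69001314]
```

>>> step_arm(
  moves=[
    {"tx": 0,"ty": 0,"tz": 0,"roll": -0.05},
    {"tx": 0,"ty": 0,"tz": 0,"roll": -0.05},
    {"tx": 0,"ty": 0,"tz": 0,"roll": -0.05},
    {"tx": 0,"ty": 0,"tz": 0,"roll": -0.05},
    {"tx": 0,"ty": 0,"tz": 0,"roll": -0.05},
    {"tx": 0,"ty": 0,"tz": 0,"roll": -0.05},
    {"tx": 0,"ty": 0,"tz": -40,"roll": -0.05},
    {"tx": 0,"ty": 0,"tz": -80,"roll": -0.05},
    {"tx": 0,"ty": 0,"tz": -120,"roll": -0.05},
    {"tx": 0,"ty": 0,"tz": -150,"roll": -0.05},
  ],
  grip=60,
)

```text
t: 6.03
eef_pos: [462.7, -292.1, 246.8]
tcp_rot: [3.14, 0.002, 1.986]
ft_force: [0.2, -0.5, 0.5]
opening: 0.628
grip_force: 0.0
```

Run:
```python
from h import *
rel(502,286,240,2.757)
load(); 
a=cam["top"]["pixels"][175:300,405:530]; b=cam["side"]["pixels"][40:140,320:420]
cv2.imwrite("pics/sw.png",np.hstack([cv2.resize(a,(400,400),interpolation=cv2.INTER_CUBIC),cv2.resize(b,(400,400),interpolation=cv2.INTER_CUBIC)]))
```

```text
t=6.03 pos [ 462.7 -292.1  246.8] rot [3.140e+00 2.000e-03 1.986e+00] F [ 0.2 -0.5  0.5] -> tx 513.0 ty 269.2 tz 6.8 roll -0.771
```

View pics/sw.png

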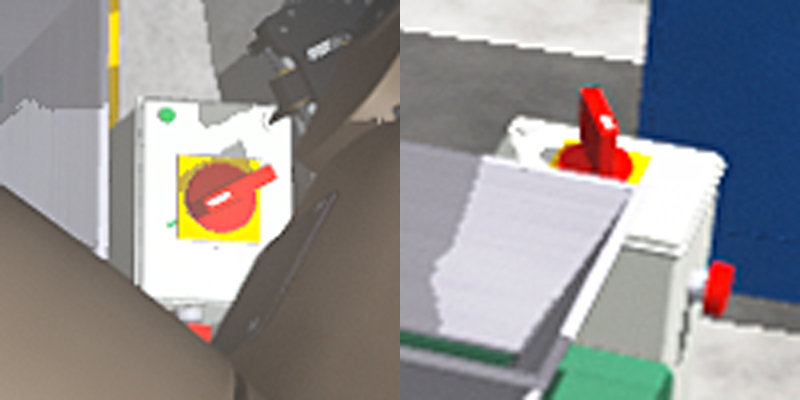

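The crop shows the white line at (217,197) pointing at the green mark (172,222), and the fingers were already opening against the stop, so the switch is on. Next is the scuttle handle.

>>> step_arm(
  moves=[
    {"tx": 513,"ty": 269,"tz": 0,"roll": -0.78},
    {"tx": 513,"ty": 269,"tz": 0,"roll": -0.78},
    {"tx": 513,"ty": 269,"tz": 0,"roll": -0.78},
    {"tx": 513,"ty": 269,"tz": 0,"roll": -0.78},
    {"tx": 513,"ty": 269,"tz": 0,"roll": -0.78},
    {"tx": 513,"ty": 269,"tz": 0,"roll": -0.78},
    {"tx": 513,"ty": 269,"tz": 0,"roll": -0.78},
    {"tx": 513,"ty": 269,"tz": 0,"roll": -0.78},
    {"tx": 513,"ty": 269,"tz": 0,"roll": -0.78},
    {"tx": 513,"ty": 269,"tz": 0,"roll": -0.78},
    {"tx": 513,"ty": 269,"tz": 0,"roll": -0.78},
    {"tx": 513,"ty": 269,"tz": 0,"roll": -0.78},
  ],
  grip=60,
)

```text
t: 7.13
eef_pos: [495.5, 209.0, 242.9]
tcp_rot: [-3.141, -0.001, 2.766]
ft_force: [0.7, 0.4, 0.8]
opening: 0.632
grip_force: 0.0
```

```bash
python3 -c "
from h import *
rel(502,286,96,2.773)"
```

```text
t=7.13 pos [495.5 209.  242.9] rot [-3.141e+00 -1.000e-03  2.766e+00] F [0.7 0.4 0.8] -> tx 22.2 ty 74.0 tz 146.9 roll -0.007
```

>>> step_arm(
  moves=[
    {"tx": 22,"ty": 74,"tz": 0,"roll": -0.007},
    {"tx": 22,"ty": 74,"tz": 0,"roll": -0.007},
    {"tx": 22,"ty": 74,"tz": 30,"roll": -0.007},
    {"tx": 22,"ty": 74,"tz": 60,"roll": -0.007},
    {"tx": 22,"ty": 74,"tz": 75,"roll": -0.007},
    {"tx": 22,"ty": 74,"tz": 80,"roll": -0.007},
    {"tx": 22,"ty": 74,"tz": 80,"roll": -0.007},
    {"tx": 22,"ty": 74,"tz": 80,"roll": -0.007},
  ],
)

```text
t: 7.8
eef_pos: [503.0, 283.9, 164.0]
tcp_rot: [3.141, 0.0, 2.773]
ft_force: [0.6, -0.6, -0.3]
opening: 0.629
grip_force: 0.0
```

```bash
python3 -c "
from h import *
rel(502,286,96,2.773)"
```

```text
t=7.80 pos [503.  283.9 164. ] rot [3.141 0.    2.773] F [ 0.6 -0.6 -0.3] -> tx 1.7 ty 1.6 tz 68.0 roll 0.000
```

>>> step_arm(
  moves=[
    {"tx": 1.5,"ty": 1.5,"tz": 25,"roll": 0},
    {"tx": 1.5,"ty": 1.5,"tz": 45,"roll": 0},
    {"tx": 1.5,"ty": 1.5,"tz": 58,"roll": 0},
    {"tx": 1.5,"ty": 1.5,"tz": 65,"roll": 0},
    {"tx": 1.5,"ty": 1.5,"tz": 68,"roll": 0},
    {"tx": 1.5,"ty": 1.5,"tz": 68,"roll": 0},
  ],
)

```text
t: 8.3
eef_pos: [502.2, 285.9, 96.2]
tcp_rot: [3.141, 0.001, 2.774]
ft_force: [0.6, -0.6, 0.1]
opening: 0.629
grip_force: 0.0
```

>>> step_arm(
  moves=[
    {"tx": 0,"ty": 0,"tz": 0,"roll": 0},
    {"tx": 0,"ty": 0,"tz": 0,"roll": 0},
    {"tx": 0,"ty": 0,"tz": 0,"roll": 0},
    {"tx": 0,"ty": 0,"tz": 0,"roll": 0},
    {"tx": 0,"ty": 0,"tz": 0,"roll": 0},
    {"tx": 0,"ty": 0,"tz": 0,"roll": 0},
    {"tx": 0,"ty": 0,"tz": 0,"roll": 0},
    {"tx": 0,"ty": 0,"tz": 0,"roll": 0},
    {"tx": 0,"ty": 0,"tz": 0,"roll": 0},
    {"tx": 0,"ty": 0,"tz": 0,"roll": 0},
  ],
  grip=0,
)

```text
t: 9.13
eef_pos: [502.0, 286.1, 95.7]
tcp_rot: [3.141, 0.0, 2.774]
ft_force: [0.6, 2.0, 0.2]
opening: 0.144
grip_force: 29.9
```

>>> step_arm(
  moves=[
    {"tx": 0,"ty": 0,"tz": -3,"roll": 0},
    {"tx": 0,"ty": 0,"tz": -10,"roll": 0},
    {"tx": 0,"ty": 0,"tz": -25,"roll": 0},
    {"tx": 0,"ty": 0,"tz": -45,"roll": 0},
    {"tx": 0,"ty": 0,"tz": -70,"roll": 0},
    {"tx": 0,"ty": 0,"tz": -95,"roll": 0},
    {"tx": 0,"ty": 0,"tz": -120,"roll": 0},
    {"tx": 0,"ty": 0,"tz": -145,"roll": 0},
    {"tx": 0,"ty": 0,"tz": -165,"roll": 0},
    {"tx": 0,"ty": 0,"tz": -176,"roll": 0},
    {"tx": 0,"ty": 0,"tz": -180,"roll": 0},
    {"tx": 0,"ty": 0,"tz": -180,"roll": 0},
  ],
)

```text
t: 10.13
eef_pos: [501.6, 285.7, 276.3]
tcp_rot: [3.141, 0.0, 2.774]
ft_force: [0.2, 0.5, -7.2]
opening: 0.147
grip_force: 29.9
```

Run:
```python
from h import *
load(); cv2.imwrite("pics/lift.png",cv2.resize(cam["side"]["pixels"][30:330,180:500],(800,600)[:2],fx=0,fy=0) if 0 else cv2.resize(cam["side"]["pixels"][30:290,180:500],None,fx=2.2,fy=2.2))
# hopper frame: pivot = inner edge of the +y rim
C=np.array([536.1,-61.9]);w=-0.068;ey=np.array([-np.sin(w),np.cos(w)])
piv=C+115*ey;print("piv",piv)
for th,a in[(0,10),(10,11),(20,12),(30,14),(40,16),(47,16)]:
    t=np.radians(th);h=a*np.cos(t)+115*np.sin(t);z=115*np.cos(t)-a*np.sin(t)
    print(th,(piv-h*ey).round(1),"tcpz",round(139+z-18.8,1),"h",round(h,1))
rel(piv[0]-10*ey[0],piv[1]-10*ey[1],275,np.pi/2+np.pi/2+w)
```

```text
piv [543.91397478  52.83422244]
0 [543.2  42.9] tcpz 235.2 h 10.0
10 [541.8  22.1] tcpz 231.5 h 30.8
20 [540.5   2.3] tcpz 224.2 h 50.6
30 [539.2 -16.6] tcpz 212.8 h 69.6
40 [538.1 -33.1] tcpz 198.0 h 86.2
47 [537.5 -42. ] tcpz 186.9 h 95.0
t=10.23 pos [501.3 285.6 274.7] rot [-3.140e+00 -1.000e-03  2.774e+00] F [ 0.3  0.3 -7.4] -> tx -126.4 ty -211.4 tz -0.3 roll -0.300
```

View pics/lift.png

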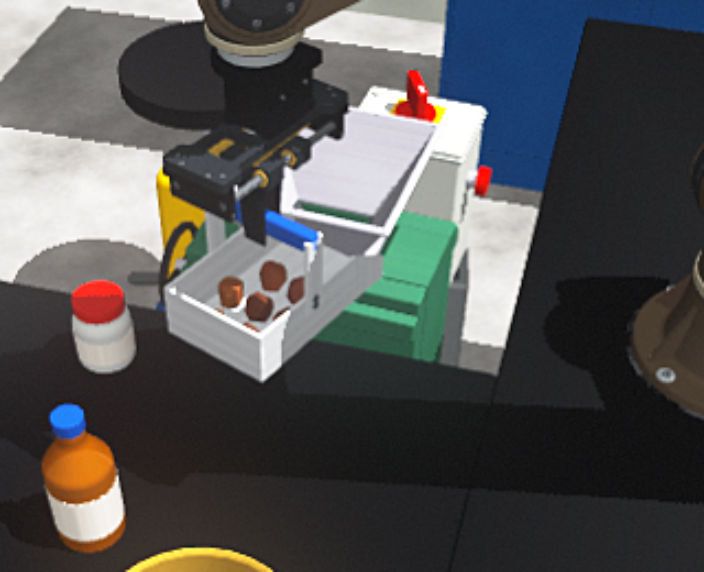

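The scuttle (7.3 N) hangs level with the lumps inside. I'll carry it gently over the hopper's near rim, lip inward.

>>> step_arm(
  moves=[
    {"tx": -3,"ty": -5,"tz": 0,"roll": -0.01},
    {"tx": -10,"ty": -16,"tz": 0,"roll": -0.03},
    {"tx": -20,"ty": -34,"tz": 0,"roll": -0.05},
    {"tx": -34,"ty": -57,"tz": 0,"roll": -0.08},
    {"tx": -49,"ty": -82,"tz": 0,"roll": -0.12},
    {"tx": -64,"ty": -107,"tz": 0,"roll": -0.16},
    {"tx": -79,"ty": -132,"tz": 0,"roll": -0.2},
    {"tx": -93,"ty": -156,"tz": 0,"roll": -0.24},
    {"tx": -106,"ty": -177,"tz": 0,"roll": -0.27},
    {"tx": -116,"ty": -194,"tz": 0,"roll": -0.29},
    {"tx": -123,"ty": -206,"tz": 0,"roll": -0.3},
    {"tx": -126,"ty": -211,"tz": 0,"roll": -0.3},
  ],
)

```text
t: 11.23
eef_pos: [543.4, 41.5, 274.7]
tcp_rot: [-3.141, -0.002, 3.073]
ft_force: [1.1, 0.8, -7.1]
opening: 0.143
grip_force: 29.9
```

```bash
python3 -c "
from h import *
rel(543.2,42.9,236,3.074)"
```

```text
t=11.23 pos [543.4  41.5 274.7] rot [-3.141e+00 -2.000e-03  3.073e+00] F [ 1.1  0.8 -7.1] -> tx 0.3 ty 1.4 tz 38.7 roll -0.001
```

>>> step_arm(
  moves=[
    {"tx": 0,"ty": -5,"tz": 10,"roll": 0},
    {"tx": 0,"ty": -5,"tz": 20,"roll": 0},
    {"tx": 0,"ty": -5,"tz": 28,"roll": 0},
    {"tx": 0,"ty": -5,"tz": 33,"roll": 0},
    {"tx": 0,"ty": -5,"tz": 35,"roll": 0},
    {"tx": 0,"ty": -5,"tz": 37,"roll": 0},
    {"tx": 0,"ty": -5,"tz": 38,"roll": 0},
    {"tx": 0,"ty": -5,"tz": 39,"roll": 0},
  ],
)

```text
t: 11.9
eef_pos: [543.3, 38.9, 236.8]
tcp_rot: [3.141, 0.001, 3.074]
ft_force: [-0.0, 0.2, -7.2]
opening: 0.149
grip_force: 29.9
```

>>> step_arm(
  moves=[
    {"tx": 0,"ty": -2,"tz": 1,"roll": 0},
    {"tx": 0,"ty": -2,"tz": 2,"roll": 0},
    {"tx": 0,"ty": -2,"tz": 3,"roll": 0},
    {"tx": 0,"ty": -2,"tz": 3,"roll": 0},
  ],
)

```text
t: 12.23
eef_pos: [543.3, 36.4, 235.6]
tcp_rot: [-3.141, 0.002, 3.074]
ft_force: [-5.2, -1.0, 10.9]
opening: 0.142
grip_force: 30.0
```

>>> step_arm(
  moves=[
    {"tx": 0,"ty": -4,"tz": 0.5,"roll": 0},
    {"tx": 0,"ty": -7,"tz": 1,"roll": 0},
    {"tx": 0,"ty": -10,"tz": 2,"roll": 0},
    {"tx": 0,"ty": -13,"tz": 2.7,"roll": 0},
    {"tx": 0,"ty": -16,"tz": 3.6,"roll": 0},
    {"tx": 0,"ty": -20,"tz": 4.5,"roll": 0},
  ],
)

```text
t: 12.73
eef_pos: [542.5, 17.4, 230.7]
tcp_rot: [3.14, 0.004, 3.073]
ft_force: [-0.3, 4.5, 5.8]
opening: 0.166
grip_force: 30.0
```

Run:
```python
from h import *
s=env.state();print(s['moment'],s['ft_force'],s['eef_pos'])
load(); cv2.imwrite("pics/tilt1.png",cv2.resize(cam["side"]["pixels"][30:260,230:480],None,fx=2.4,fy=2.4))
```

```text
[1.58852444 0.00686447 0.02783784] [-0.25996395  4.47513037  5.75099174] [542.51295062  17.35657282 230.70384131]
```

View pics/tilt1.png

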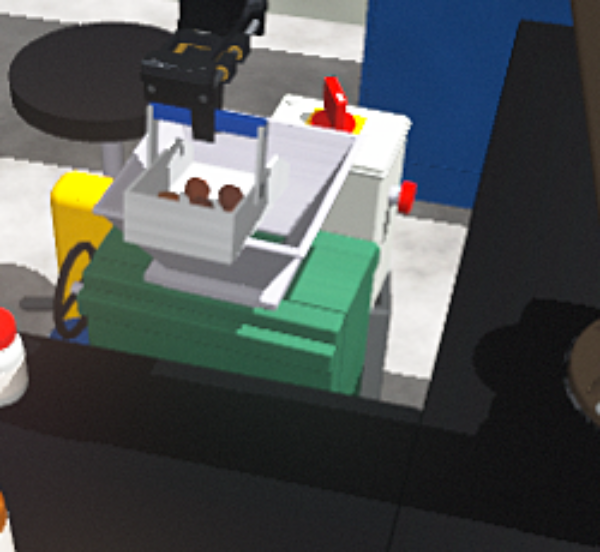

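It works. The pan pivots on the rim, and the wider opening (16 mm) shows the bar turning in the pads. Continuing the arc.

>>> step_arm(
  moves=[
    {"tx": 0,"ty": -3,"tz": 1.5,"roll": 0},
    {"tx": 0,"ty": -6,"tz": 3,"roll": 0},
    {"tx": 0,"ty": -9.5,"tz": 5,"roll": 0},
    {"tx": 0,"ty": -13,"tz": 7,"roll": 0},
    {"tx": 0,"ty": -16,"tz": 8.5,"roll": 0},
    {"tx": 0,"ty": -19,"tz": 10,"roll": 0},
  ],
)

```text
t: 13.33
eef_pos: [541.2, -2.4, 220.7]
tcp_rot: [3.141, 0.004, 3.073]
ft_force: [-1.0, 2.3, 7.9]
opening: 0.194
grip_force: 30.0
```

```bash
python3 -c "
from h import *
s=env.state();print(s['moment'],s['ft_force'],s['eef_pos'],s['opening']*95.1)"
```

```text
[ 1.14665716  0.16338981 -0.01455479] [-0.99577226  2.25817625  7.8662969 ] [541.19961692  -2.35109548 220.74463656] 18.475450941349127
```

>>> step_arm(
  moves=[
    {"tx": 0,"ty": -2,"tz": 4,"roll": 0},
    {"tx": 0,"ty": -4,"tz": 8,"roll": 0},
    {"tx": 0,"ty": -7,"tz": 12,"roll": 0},
    {"tx": 0,"ty": -10,"tz": 16,"roll": 0},
    {"tx": 0,"ty": -10,"tz": 16,"roll": 0},
  ],
)

```text
t: 13.75
eef_pos: [541.4, -17.5, 207.9]
tcp_rot: [-3.133, 0.008, 3.074]
ft_force: [-13.4, -31.3, 38.2]
opening: 0.208
grip_force: 30.0
```

Run:
```python
from h import *
s=env.state();print(s['moment'],s['ft_force'],s['eef_pos'],s['opening']*95.1)
load(); cv2.imwrite("pics/tilt2.png",np.hstack([cv2.resize(cam["side"]["pixels"][30:230,260:400],None,fx=2.8,fy=2.8),cv2.resize(cam["top"]["pixels"][120:320,320:460],None,fx=2.8,fy=2.8)]))
```

```text
[-5.11592407  1.9985508  -0.14115399] [-13.42458124 -31.26447802  38.15888608] [541.37054861 -17.52822359 207.85107039] 19.757566125970797
```

View pics/tilt2.png

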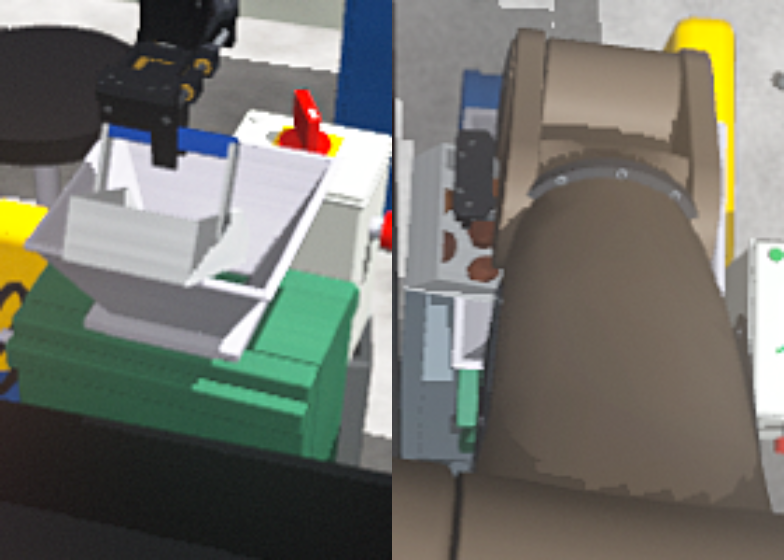

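Tilt is about 19° (opening 19.8 mm), but the pads are slipping along the bar and the force is rising. The pan's weight is now ahead of the rim. So I'll unload, then loosen the fingers to about 26 mm as a cage and let gravity finish the tipping while the outer finger guides the bar.

>>> step_arm(
  moves=[
    {"tx": 0,"ty": -1,"tz": -3,"roll": 0},
    {"tx": 0,"ty": -2,"tz": -5,"roll": 0},
    {"tx": 0,"ty": -2,"tz": -5,"roll": 0},
  ],
)

```text
t: 14.1
eef_pos: [540.6, -15.7, 209.9]
tcp_rot: [-3.14, 0.004, 3.073]
ft_force: [-1.6, -10.1, 10.4]
opening: 0.209
grip_force: 30.0
```

```bash
python3 -c "
from h import *
s=env.state();print(s['moment'],s['ft_force'],s['eef_pos'],s['opening']*95.1)"
```

```text
[-1.77429718  0.25812736 -0.0306821 ] [ -1.55919706 -10.1288158   10.36891381] [540.63530248 -15.66877262 209.88427981] 19.883037200600665
```

>>> step_arm(
  moves=[
    {"tx": 0,"ty": -1,"tz": 0,"roll": 0},
    {"tx": 0,"ty": -3,"tz": 0,"roll": 0},
    {"tx": 0,"ty": -5,"tz": 0,"roll": 0},
    {"tx": 0,"ty": -7,"tz": 0,"roll": 0},
    {"tx": 0,"ty": -9,"tz": 0,"roll": 0},
    {"tx": 0,"ty": -9,"tz": 0,"roll": 0},
  ],
  grip=26,
)

```text
t: 14.6
eef_pos: [538.9, -23.5, 207.9]
tcp_rot: [3.142, -0.0, 3.074]
ft_force: [0.4, -0.9, -0.2]
opening: 0.274
grip_force: 0.8
```

```bash
cat >> h.py <<'E'
def bar():
    # fit bar ends: blue pixels in both views
    out=[]
    for n,(r0,r1,c0,c1) in(("side",(40,260,230,420)),("top",(100,320,215,480))):
        im=cam[n]["pixels"][r0:r1,c0:c1];h=cv2.cvtColor(im,cv2.COLOR_BGR2HSV)
        m=(cv2.inRange(h,(106,150,90),(116,255,255)));k,l,st,ce=cv2.connectedComponentsWithStats(m)
        for i in range(1,k):
            if st[i,4]>25:
                out.append((n,st[i].tolist(),(ce[i]+[c0,r0]).round(1).tolist()))
    return out
E
python3 - <<'E'
from h import *
s=env.state();print(s['moment'],s['ft_force'],s['eef_pos'],s['opening']*95.1)
load()
print(*bar(),sep="\n")
im=cam["side"]["pixels"];print([im[r,c].tolist() for r,c in((80,302),(85,340),(78,300))])
cv2.imwrite("pics/t3s.png",im);cv2.imwrite("pics/t3t.png",cam["top"]["pixels"])
E
```

```text
[-0.21443973  0.03101571  0.03218396] [ 0.39041945 -0.93607847 -0.23833871] [538.88892062 -23.47540394 207.92616149] 26.099492920696143
('side', [150, 0, 40, 76, 2128], [403.6, 70.3])
('side', [70, 33, 15, 8, 85], [307.3, 76.7])
('side', [94, 36, 22, 11, 140], [333.1, 80.7])
[[253, 255, 255], [168, 72, 31], [149, 70, 33]]
```

Run:
```python
from h import *
load()
s=cam["side"]["pixels"][40:190,255:405];t=cam["top"]["pixels"][140:290,310:460]
cv2.imwrite("pics/t3.png",np.hstack([cv2.resize(s,(600,600),interpolation=cv2.INTER_CUBIC)[:, :],cv2.resize(t,(600,600))])[:, :] if 0 else np.hstack([cv2.resize(s,(500,500),interpolation=cv2.INTER_CUBIC),cv2.resize(t[:, :90],(300,500))]))
for z in(215,225,235,245):print(z,proj("side",[539,-24,z]).round(1))
```

```text
215 [[322.   83.3]]
225 [[322.   79.8]]
235 [[322.   76.3]]
245 [[322.   72.8]]
```

View pics/t3.png

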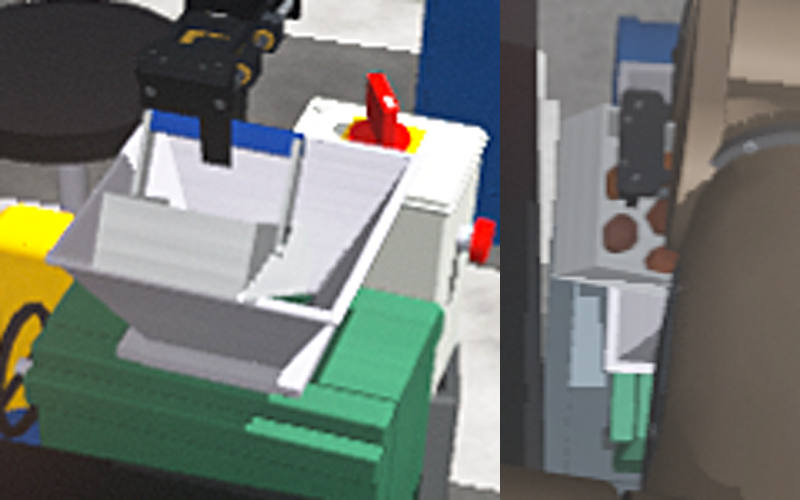

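```bash
cat >> h.py <<'E'
PIV=np.array([543.9,52.8]);EY=np.array([.068,.998]);EX=np.array([.998,-.068])
def pan(local,th,h,z,x):  # h,z: bar centre from rim inner edge (inward, up); x along rim
    P=[]
    for X,Y,Z in local:
        b,u=X-15,Z-115;c,s=np.cos(th),np.sin(th)
        back=b*c-u*s;up=u*c+b*s
        q=PIV+EY*(back-h)+EX*(x-Y);P.append([*q,140+z+up])
    return np.array(P)
def fitpan(pix):
    loc=[(95,-60,56),(95,60,56),(22,-58,115),(22,58,115)]
    f=lambda q:(proj("side",pan(loc,*q))-pix).ravel()
    r=least_squares(f,[.4,70,90,0],x_scale=[.1,10,10,10]);q=r.x
    print("th",np.degrees(q[0]).round(1),"h,z,x",q[1:].round(1),"res",r.fun.round(1))
    return q
E
python3 - <<'E'
from h import *
load()
g=lambda u,v:((u+.5)*.3-.5+255,(v+.5)*.3-.5+40)
q=fitpan(np.array([g(101,194),g(256,224),g(150,124),g(302,146)]))
E
```

```text
th 35.8 h,z,x [ 37.7 108.7 -14.9] res [-0.1 -0.3  1.   0.3  0.1 -0.9 -1.1  0.9]
```

Run:
```python
from h import *
load()
g=lambda u,v:((u+.5)*.3-.5+255,(v+.5)*.3-.5+40)
pix=np.array([g(101,194),g(256,224),g(150,124),g(302,146)])
loc=[(95,-60,56),(95,60,56),(22,-58,115),(22,58,115)]
f=lambda q:np.r_[(proj("side",pan(loc,*q))-pix).ravel(),(q[1]-76)/5,(q[2]*np.cos(q[0])+q[1]*np.sin(q[0])-115)/3]
r=least_squares(f,[.4,70,90,0],x_scale=[.1,10,10,10]);print(np.degrees(r.x[0]),r.x,r.fun.round(1))
print(env.state()['eef_pos'])
```

```text
34.075496286484274 [ 0.5947296  74.24030967 86.26274632 -1.49356412] [ 1.  -0.2  0.5  0.1  0.7 -1.  -2.   0.5 -0.4 -0.7]
[538.9473894  -23.22179376 208.112169  ]
```

>>> step_arm(
  moves=[
    {"tx": 0,"ty": -3,"tz": 2,"roll": 0},
    {"tx": 0,"ty": -6,"tz": 4,"roll": 0},
    {"tx": 0,"ty": -9,"tz": 6,"roll": 0},
    {"tx": 0,"ty": -12,"tz": 9,"roll": 0},
    {"tx": 0,"ty": -15,"tz": 12,"roll": 0},
    {"tx": 0,"ty": -15,"tz": 12,"roll": 0},
  ],
)

```text
t: 15.5
eef_pos: [537.8, -38.7, 195.5]
tcp_rot: [3.141, -0.001, 3.073]
ft_force: [0.3, -2.3, -0.0]
opening: 0.276
grip_force: 0.8
```

```bash
cat >> h.py <<'E'
def lumps(n,box):
    r0,r1,c0,c1=box;h=cv2.cvtColor(cam[n]["pixels"][r0:r1,c0:c1],cv2.COLOR_BGR2HSV)
    m=cv2.inRange(h,(2,90,30),(14,220,200));k,l,st,ce=cv2.connectedComponentsWithStats(m)
    return [(st[i,4].item(),(ce[i]+[c0,r0]).round(0).tolist()) for i in range(1,k) if st[i,4]>12]
E
python3 - <<'E'
from h import *
s=env.state();print(s['ft_force'],s['eef_pos'],s['opening']*95.1,s['grip_force'])
load();print(*bar(),sep="\n");print(lumps("top",(150,290,320,400)));print(lumps("side",(60,170,255,400)))
cv2.imwrite("pics/t4s.png",cam["side"]["pixels"]);cv2.imwrite("pics/t4t.png",cam["top"]["pixels"])
a=cv2.imread("pics/t3s.png").astype(int);d=np.abs(cam["side"]["pixels"].astype(int)-a).sum(2)[60:190,255:400]>90;print(d.sum(),np.argwhere(d).mean(0)+[60,255] if d.any() else 0)
E
```

```text
[ 3.32408572e-01 -2.34331568e+00 -2.23028779e-03] [537.79866871 -38.68596929 195.47191444] 26.25353884007279 0.7703207619488239
('side', [150, 0, 40, 76, 2130], [403.5, 70.4])
('side', [72, 34, 15, 10, 102], [309.4, 78.8])
('side', [96, 39, 22, 10, 142], [334.9, 83.5])
[]
[]
1023 [ 96.86608016 318.13880743]
```

Run:
```python
from h import *
load()
for k in("t3t","t4t"):
    cam["top"]["pixels"]=cv2.imread(f"pics/{k}.png");print(k,lumps("top",(150,290,320,400)))
a=[cv2.imread(f"pics/{k}.png") for k in("t3t","t4t","t4s")]
im=np.hstack([cv2.resize(x[165:265,322:382],(240,400),interpolation=cv2.INTER_CUBIC) for x in a[:2]]+[cv2.resize(a[2][60:185,265:355],(288,400),interpolation=cv2.INTER_CUBIC)])
cv2.imwrite("pics/v10.png",im)
print(a[0][210:214,345:352].tolist()[0])
```

```text
t3t [(13, [360.0, 187.0]), (23, [343.0, 192.0]), (69, [355.0, 204.0]), (21, [343.0, 208.0]), (67, [355.0, 217.0])]
t4t []
[[55, 62, 87], [65, 71, 91], [150, 148, 147], [179, 175, 171], [172, 169, 166], [173, 170, 167], [178, 174, 170]]
```

All brown pixels have left the visible part of the pan, so the lumps have slid. I'll tip slightly further with a small shake to clear any stragglers.

>>> step_arm(
  moves=[
    {"tx": 0,"ty": -3,"tz": 2,"roll": 0},
    {"tx": 0,"ty": -6,"tz": 4,"roll": 0},
    {"tx": 0,"ty": -6,"tz": 4,"roll": 0},
    {"tx": 0,"ty": -1,"tz": 4,"roll": 0},
    {"tx": 0,"ty": -7,"tz": 5,"roll": 0},
    {"tx": 0,"ty": -1,"tz": 5,"roll": 0},
    {"tx": 0,"ty": -7,"tz": 5,"roll": 0},
    {"tx": 0,"ty": -1,"tz": 5,"roll": 0},
    {"tx": 0,"ty": -7,"tz": 5,"roll": 0},
    {"tx": 0,"ty": -7,"tz": 5,"roll": 0},
    {"tx": 0,"ty": -7,"tz": 5,"roll": 0},
  ],
)

```text
t: 16.62
eef_pos: [537.4, -45.0, 191.1]
tcp_rot: [3.141, -0.0, 3.073]
ft_force: [-0.3, -0.3, 0.1]
opening: 0.271
grip_force: 0.0
```

>>> step_arm(
  moves=[
    {"tx": 0,"ty": 0,"tz": 0,"roll": 0},
    {"tx": 0,"ty": 0,"tz": 0,"roll": 0},
    {"tx": 0,"ty": 0,"tz": 0,"roll": 0},
    {"tx": 0,"ty": 0,"tz": 0,"roll": 0},
  ],
  grip=0,
)

```text
t: 16.95
eef_pos: [537.5, -45.5, 191.3]
tcp_rot: [-3.14, 0.0, 3.074]
ft_force: [-1.6, -6.7, 3.4]
opening: 0.235
grip_force: 30.0
```

Run:
```python
from h import *
s=env.state();print(s['ft_force'],s['moment'],s['eef_pos'],s['opening']*95.1)
load();print(*bar(),sep="\n");print(lumps("top",(150,290,320,400)));print(lumps("side",(60,170,255,400)))
```

```text
[-1.61476868 -6.71136761  3.42160206] [-1.11837348  0.29954741  0.02386059] [537.53354348 -45.54678272 191.28512631] 22.383943517949703
('side', [150, 0, 40, 76, 2133], [403.5, 70.4])
('side', [73, 36, 16, 10, 106], [310.5, 80.2])
('side', [97, 39, 21, 12, 137], [335.3, 84.6])
[]
[]
```

>>> step_arm(
  moves=[
    {"tx": 0,"ty": 0,"tz": -5,"roll": 0},
    {"tx": 0,"ty": 0,"tz": -15,"roll": 0},
    {"tx": 0,"ty": 0,"tz": -30,"roll": 0},
    {"tx": 0,"ty": 0,"tz": -45,"roll": 0},
    {"tx": 0,"ty": 0,"tz": -60,"roll": 0},
    {"tx": 0,"ty": 0,"tz": -80,"roll": 0},
    {"tx": 0,"ty": 0,"tz": -100,"roll": 0},
    {"tx": 0,"ty": 0,"tz": -115,"roll": 0},
    {"tx": 0,"ty": 0,"tz": -120,"roll": 0},
    {"tx": 0,"ty": 0,"tz": -120,"roll": 0},
    {"tx": 0,"ty": 0,"tz": -120,"roll": 0},
    {"tx": 0,"ty": 0,"tz": -120,"roll": 0},
  ],
)

```text
t: 18.05
eef_pos: [537.0, -44.9, 310.1]
tcp_rot: [3.141, -0.002, 3.074]
ft_force: [-1.2, 0.4, -3.8]
opening: 0.231
grip_force: 30.0
```

Run:
```python
from h import *
for i in range(3):
    load();s=env.state();print(s['ft_force'],s['moment'],s['eef_pos'],s['opening']*95.1)
print(*bar(),sep="\n");print(lumps("top",(100,310,300,470)));print(lumps("side",(20,200,230,420)))
```

```text
[ 0.33321262  0.06224349 -3.1625876 ] [-0.16618061  0.04081794 -0.0037567 ] [537.19498681 -45.0410165  310.12510711] 21.972905065782246
[ 0.17267753 -0.0212319  -4.13869636] [-0.18902657  0.00233363 -0.00104041] [537.34781159 -45.10321294 310.44013949] 22.12030011146919
[-0.18967459 -1.12527446 -3.91961473] [-0.11611065  0.0564949   0.04328457] [537.44971397 -45.13631079 310.72806286] 21.96880978901632
('side', [98, 0, 19, 8, 110], [337.5, 42.5])
('side', [150, 0, 40, 76, 2129], [403.6, 70.3])
[(20, [372.0, 226.0]), (68, [467.0, 236.0])]
[]
```

The weight of about 3.8 N shows the scuttle is empty. I'm carrying it back to its old spot on the bench, still tilted.

```bash
python3 -c "
from h import *
rel(474,215,320,2.773); rel(502,286,200,2.773,base=(474,215,246,2.773))"
```

```text
t=18.35 pos [537.4 -45.1 310.7] rot [ 3.141e+00 -1.000e-03  3.074e+00] F [-0.2 -1.1 -3.9] -> tx 80.9 ty 255.2 tz -9.3 roll 0.301
t=18.35 pos [537.4 -45.1 310.7] rot [ 3.141e+00 -1.000e-03  3.074e+00] F [-0.2 -1.1 -3.9] -> tx -0.5 ty 76.3 tz 46.0 roll 0.000
```

>>> step_arm(
  moves=[
    {"tx": 0,"ty": 0,"tz": -10,"roll": 0},
    {"tx": 4,"ty": 12,"tz": -10,"roll": 0},
    {"tx": 11,"ty": 35,"tz": -10,"roll": 0.04},
    {"tx": 20,"ty": 63,"tz": -10,"roll": 0.08},
    {"tx": 30,"ty": 93,"tz": -10,"roll": 0.12},
    {"tx": 40,"ty": 123,"tz": -10,"roll": 0.16},
    {"tx": 50,"ty": 153,"tz": -10,"roll": 0.2},
    {"tx": 60,"ty": 185,"tz": -10,"roll": 0.24},
    {"tx": 69,"ty": 215,"tz": -10,"roll": 0.27},
    {"tx": 76,"ty": 238,"tz": -10,"roll": 0.29},
    {"tx": 80,"ty": 251,"tz": -10,"roll": 0.3},
    {"tx": 81,"ty": 255,"tz": -10,"roll": 0.3},
  ],
)

```text
t: 19.35
eef_pos: [472.8, 217.1, 321.6]
tcp_rot: [3.141, -0.0, 2.776]
ft_force: [0.3, 0.4, -4.1]
opening: 0.23
grip_force: 30.0
```

Run:
```python
from h import *
load();rel(474,215,150,2.773);print(env.state()['opening']*95.1)
print("hopper top",lumps("top",(150,270,338,445)));print("side",lumps("side",(60,200,255,400)))
# anything brown elsewhere near hopper/bench
print("around top",lumps("top",(90,330,215,340)))
a=cam["top"]["pixels"];b=cam["side"]["pixels"]
im=np.hstack([cv2.resize(a[145:265,335:450],(460,480),interpolation=cv2.INTER_CUBIC),cv2.resize(b[50:230,240:365],(333,480),interpolation=cv2.INTER_CUBIC)])
cv2.imwrite("pics/fin.png",im)
```

```text
t=19.45 pos [473.5 215.4 321.4] rot [3.141 0.    2.776] F [ 0.2  0.8 -3.1] -> tx -0.6 ty -0.2 tz 171.4 roll 0.003
21.938679534029095
hopper top [(142, [396.0, 216.0])]
side []
around top [(13, [278.0, 146.0])]
```

>>> step_arm(
  moves=[
    {"tx": 0,"ty": 0,"tz": 15,"roll": 0},
    {"tx": 0,"ty": 0,"tz": 40,"roll": 0},
    {"tx": 0,"ty": 0,"tz": 70,"roll": 0},
    {"tx": 0,"ty": 0,"tz": 100,"roll": 0},
    {"tx": 0,"ty": 0,"tz": 130,"roll": 0},
    {"tx": 0,"ty": 0,"tz": 150,"roll": 0},
    {"tx": 0,"ty": 0,"tz": 160,"roll": 0},
    {"tx": 0,"ty": 0,"tz": 166,"roll": 0},
    {"tx": 0,"ty": 0,"tz": 170,"roll": 0},
    {"tx": 0,"ty": 0,"tz": 173,"roll": 0},
    {"tx": 0,"ty": 0,"tz": 175,"roll": 0},
    {"tx": 0,"ty": 0,"tz": 175,"roll": 0},
  ],
)

```text
t: 20.45
eef_pos: [477.7, 216.5, 151.4]
tcp_rot: [3.132, 0.009, 2.773]
ft_force: [-2.6, 7.1, 33.1]
opening: 0.23
grip_force: 30.0
```

>>> step_arm(
  moves=[
    {"tx": 0,"ty": 5,"tz": -2,"roll": 0},
    {"tx": 0,"ty": 11,"tz": 0,"roll": 0},
    {"tx": 0,"ty": 16.5,"tz": 3,"roll": 0},
    {"tx": 0,"ty": 23,"tz": 5,"roll": 0},
    {"tx": 0,"ty": 30,"tz": 9,"roll": 0},
    {"tx": 0,"ty": 36,"tz": 12,"roll": 0},
    {"tx": 0,"ty": 42.5,"tz": 16,"roll": 0},
  ],
)

```text
t: 21.03
eef_pos: [495.3, 259.0, 137.3]
tcp_rot: [3.125, 0.013, 2.772]
ft_force: [1.7, 22.1, 43.1]
opening: 0.203
grip_force: 30.0
```

>>> step_arm(
  moves=[
    {"tx": 0,"ty": 5,"tz": 0,"roll": 0},
    {"tx": 0,"ty": 11,"tz": 4,"roll": 0},
    {"tx": 0,"ty": 17,"tz": 8,"roll": 0},
    {"tx": 0,"ty": 23,"tz": 13,"roll": 0},
    {"tx": 0,"ty": 28,"tz": 18,"roll": 0},
    {"tx": 0,"ty": 32,"tz": 22,"roll": 0},
  ],
)

```text
t: 21.53
eef_pos: [501.0, 284.4, 108.3]
tcp_rot: [3.141, 0.0, 2.774]
ft_force: [0.3, 0.6, -3.2]
opening: 0.145
grip_force: 30.0
```

>>> step_arm(
  moves=[
    {"tx": 0,"ty": 0,"tz": 3,"roll": 0},
    {"tx": 0,"ty": 0,"tz": 5,"roll": 0},
    {"tx": 0,"ty": 0,"tz": 7,"roll": 0},
    {"tx": 0,"ty": 0,"tz": 9,"roll": 0},
  ],
)

```text
t: 21.87
eef_pos: [500.7, 283.9, 98.8]
tcp_rot: [-3.141, -0.0, 2.773]
ft_force: [0.4, -0.5, -3.3]
opening: 0.146
grip_force: 30.0
```

>>> step_arm(
  moves=[
    {"tx": 0,"ty": 0,"tz": 1,"roll": 0},
    {"tx": 0,"ty": 0,"tz": 2,"roll": 0},
    {"tx": 0,"ty": 0,"tz": 3,"roll": 0},
    {"tx": 0,"ty": 0,"tz": 4,"roll": 0},
  ],
)

```text
t: 22.2
eef_pos: [499.8, 284.3, 97.6]
tcp_rot: [3.141, -0.001, 2.774]
ft_force: [-17.2, -2.4, 32.4]
opening: 0.145
grip_force: 30.0
```

>>> step_arm(
  moves=[
    {"tx": 0,"ty": 0,"tz": -1.5,"roll": 0},
    {"tx": 0,"ty": 0,"tz": -2.5,"roll": 0},
    {"tx": 0,"ty": 0,"tz": -2.5,"roll": 0},
  ],
)

```text
t: 22.45
eef_pos: [500.9, 284.2, 97.8]
tcp_rot: [3.141, 0.0, 2.774]
ft_force: [-0.5, 0.6, -3.3]
opening: 0.147
grip_force: 30.0
```

>>> step_arm(
  moves=[
    {"tx": 0,"ty": 0,"tz": 0,"roll": 0},
    {"tx": 0,"ty": 0,"tz": 0,"roll": 0},
    {"tx": 0,"ty": 0,"tz": 0,"roll": 0},
    {"tx": 0,"ty": 0,"tz": 0,"roll": 0},
    {"tx": 0,"ty": 0,"tz": 0,"roll": 0},
    {"tx": 0,"ty": 0,"tz": 0,"roll": 0},
    {"tx": 0,"ty": 0,"tz": -20,"roll": 0},
    {"tx": 0,"ty": 0,"tz": -50,"roll": 0},
    {"tx": 0,"ty": 0,"tz": -90,"roll": 0},
    {"tx": 0,"ty": 0,"tz": -130,"roll": 0},
    {"tx": 0,"ty": 0,"tz": -170,"roll": 0},
    {"tx": 0,"ty": 0,"tz": -200,"roll": 0},
  ],
  grip=60,
)

```text
t: 23.45
eef_pos: [500.8, 284.4, 301.2]
tcp_rot: [3.14, 0.002, 2.774]
ft_force: [0.7, 0.4, -0.3]
opening: 0.633
grip_force: 0.0
```

>>> step_arm(
  moves=[
    {"tx": 250,"ty": 100,"tz": 0,"roll": 0},
    {"tx": 250,"ty": 100,"tz": 0,"roll": 0},
    {"tx": 250,"ty": 100,"tz": 0,"roll": 0},
    {"tx": 250,"ty": 100,"tz": 0,"roll": 0},
    {"tx": 250,"ty": 100,"tz": 0,"roll": 0},
    {"tx": 250,"ty": 100,"tz": 0,"roll": 0},
    {"tx": 250,"ty": 100,"tz": 0,"roll": 0},
    {"tx": 250,"ty": 100,"tz": 0,"roll": 0},
  ],
)

```text
t: 24.12
eef_pos: [300.4, 469.7, 297.7]
tcp_rot: [3.141, -0.001, 2.778]
ft_force: [-0.1, -1.3, 1.0]
opening: 0.631
grip_force: 0.0
```

Run:
```python
from h import *
load();s=env.state();print(s['t'],s['eef_pos'],s['ft_force'])
a=cam["top"]["pixels"];b=cam["side"]["pixels"]
T=cv2.resize(a[140:290,215:505],(800,414),interpolation=cv2.INTER_CUBIC)
p=a[175:250,355:425].astype(float);p=np.clip(255*(p/255)**.5,0,255).astype(np.uint8)
B=np.hstack([cv2.resize(p,(186,186)),cv2.resize(b[60:270,180:400],(195,186)),cv2.resize(b[40:150,260:400],(237,186)),cv2.resize(a[205:275,440:508],(182,186))])
cv2.imwrite("pics/fin2.png",np.vstack([T,B]))
```

```text
24.2167 [302.89416992 467.75045994 297.58720983] [0.18945171 0.05835648 0.13556602]
```

View pics/fin2.png

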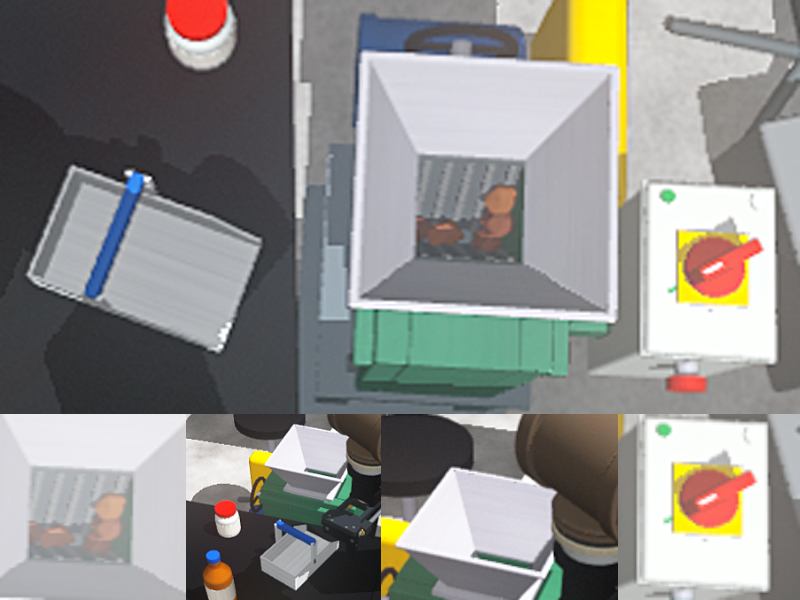

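The scuttle is empty and upright at about (150,255). The lumps are in the jaw pit at about (470,220), none lie outside, and the switch line at (712,268) points at the green mark.

```bash
python3 -c "
from cell import env
print(env.job_done())"
```

```text
the job is handed in; nothing more can be done
None
```

The job is handed in at about 24 s: the crusher was switched on first and left on, the ore went into the hopper with none seen outside it (lumps overlap in the pit, so the count of seven rests on the empty pan and its weight), and the empty scuttle stands upright on the bench.

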